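Start up the stone carving bench

ROBOT

A 6-joint arm with a two-finger parallel gripper is mounted at the origin on the work surface. World frame = base frame: x ahead of the robot, y to its left, z up, the work surface at z = 0. Lengths are in m, angles in rad, forces in N, time in s.
With the tool pointing down it reaches from about 0.3 to 0.85 m from the base axis. Payload 4.2 kg.
Tool frame: the origin (TCP) lies at the very end of the fingers, on their centre line; the grasp point (between the pads) lies 19 mm behind it (ctrl.grasp_offset is the distance from the TCP to the grasp point, in m); z points along the fingers, y is the line along which they close (so a half turn about z gives the same grasp; the last joint's range is limited). The gripper opens to 91 mm and grips with 3 to 60 N. Pads are 32 mm wide; open, the fingers measure 118 mm over their backs; the gripper's body (76 mm by 178 mm) begins 60 mm behind the grasp point.
Start: joints at [-1.332, 0.32, 1.565, -0, 1.257, -0.02], TCP at [0.147, -0.556, 0.214] pointing down, gripper open.
Joint ranges: [-3.11, 3.11], [-0.84, 2.01], [0.21, 2.61], [-1.34, 4.49], [0.05, 2.63], [-2.56, 2.56]. Speed limits (rad/s): [2.57, 2.57, 3.14, 3.14, 3.14, 3.14].

INTERFACE

Orientations are given as [roll, pitch, yaw] about the fixed x, y, z axes, in that order (R = Rz(yaw) Ry(pitch) Rx(roll)).
In Python, from cell import ctrl, eoat, cams gives the robot as it stands. The module is installed in compiled form; this text tells all that it offers. Calls block until the motion is done:
- ctrl.move_to(position, orientation): joint-space move of the TCP to a pose.
- ctrl.movel(position, orientation=None, vel=0.15, f_stop=None): straight line of the TCP; orientation=None keeps the orientation; vel is the mean speed in m/s. With f_stop (N) it stops when the force on the tool has changed by that much, and returns True; else False.
- ctrl.goto_joints(angles): joint-space move.
- eoat.set_gripper(opening): finger opening in m; the grip force is fixed at half the most; returns when the fingers have stopped.
- ctrl.sleep(seconds).
- ctrl.ik(position, orientation): joint angles nearest the present ones, or None.
- cams.capture(name): name is "scene" or "top" or "wrist"; returns the picture (400x640x3 uint8, red, green, blue); there is no depth.
- cams.camera_params(name): a dict with "vertical_fov" (degrees; the focal length in pixels is half the picture's height over the tangent of half this angle, whatever the lens; pixels are square), "cx", "cy" (the principal point, pixels), "k1" (the pictures are not rectified: a ray, as slopes to the right and down, at radius r is drawn at 1 + k1 r^2 times it, then the intrinsics apply), "pose" (4x4, takes a point from camera to world coordinates); the wrist camera has in their place "T_tool_cam" (4x4, takes a point from camera to tool coordinates, whose origin is the TCP and whose axes are the flange's). Camera axes: x right, y down, z forward; pixel columns grow to the right and rows downward; lengths in m; the calibration is good to about 2 mm. A picture is of the moment at which its call begins: read the wrist's pose just before it. camera_params takes no time and is no camera call.
A pose or a line that the arm cannot do raises ctrl.MotionError and nothing moves.
- ctrl.finish_job(): hands the job in; it is judged then, once.
Readings, each from a call of its own:
- ctrl.get_time_s(): time.
- ctrl.get_joint_positions(): joint angles.
- ctrl.get_joint_velocities(): joint speeds.
- ctrl.get_effort(): joint torques, N m.
- ctrl.get_position(): TCP position.
- ctrl.get_orientation(): TCP orientation.
- ctrl.get_ft_force(): force on the tool from outside, world axes, zero at the start.
- ctrl.get_ft_torque(): the same for the moment, N m.
- ctrl.get_gripper_width(): finger opening in m.
- ctrl.get_gripper_force(): force on a finger pad.
Only numpy, scipy, OpenCV 4.12 (cv2) and the standard library are available. Lean on these libraries where they do the work, as an engineer would, in place of code of your own. Each camera call takes 0.05 s, during which the arm holds its last target. There are 200 camera calls.

TASK

Get the carving bench ready to work by pressing its loose control stations in this order: first push down the raised end of the rocker until it is fully over (power), then press the round button right in (dust extraction), then press the square key right in (air). All three stay where they are pushed; do not press the mushroom-headed stop. Only press: leave the stations standing where they are and do not pick up or disturb the stone, chisel or wooden batten lying about.

Things in the scene. Friction and masses are not known exactly. Their poses are not given: they have to be found in the camera images.
- rocker_box: Rocker station: weighted box with a wide tilting paddle on top. Painted grey steel, 110 (x) x 80 (y) mm, its flat top 56 mm above the bench, about 1.4 kg (mass varies), loose on rubber feet. Origin: centre of its underside; z up. May stand at any yaw.
- rocker (a joint): Rocker angle, rad: 0 to 0.06 at the start (paddle end towards station +x raised), 0.44 fully over. Flat aluminium paddle 84 mm long (station x), 46 wide, pivoting about the station's y axis 68 mm above the bench; its top face is 9 mm above the pivot and slopes 0.22 rad either way. Stays where it is left; friction 0.07 N m, about 2 to 5 N near the end.
- rocker_end (a point): Point to press on the paddle's top face, moving with it: on its centre line, 34 mm from the pivot (8 mm in from the tip) towards the end that is raised at the start, marked by three dark cross ribs. At the start about 84 mm above the bench; about 69 mm when fully over.
- button_box: Round-button station: weighted box with a flat round aluminium button, 38 mm in diameter, in the middle of its top. Painted grey steel, 100 x 80 mm, its flat top 56 mm above the bench, about 1.4 kg (mass varies), loose on rubber feet. Origin: centre of its underside; z up.
- button (a joint): How far the round button is pushed in, m: 0 to 0.0015 at the start, 0.010 fully in against its stop. Moves straight down against about 4 N of friction and stays where it is left (no spring).
- button_top (a point): Centre of the round button's flat top, moving with it: 74 mm above the bench when out, 64 mm fully in.
- key_box: Square-key station: weighted box with a flat square aluminium key, 38 x 38 mm, in the middle of its top. Painted grey steel, 100 x 80 mm, its flat top 56 mm above the bench, about 1.4 kg (mass varies), loose on rubber feet. Origin: centre of its underside; z up.
- key (a joint): How far the square key is pushed in, m: 0 to 0.0015 at the start, 0.010 fully in against its stop. Moves straight down against about 4 N of friction and stays where it is left (no spring).
- key_top (a point): Centre of the square key's flat top, moving with it: 74 mm above the bench when out, 64 mm fully in.
- stop_box: Stop station, to be left alone: weighted box with a domed aluminium mushroom head, 58 mm in diameter, on a short stem, its crown 90 mm above the bench. Painted grey steel, 100 x 80 mm, its flat top 56 mm above the bench, about 1.4 kg (mass varies), loose on rubber feet. Origin: centre of its underside; z up.
- stop (a joint): How far the mushroom stop is pushed in, m: 0 at the start, 0.008 fully in. Must stay out.
- chisel: Loose steel stone chisel lying flat, 220 mm long, 16 mm thick, blade 24 mm wide at +x. Origin under the middle of its shaft. Not to be disturbed.
- offcut: Loose pale stone offcut, six-sided, 76 mm across, 46 mm high. Origin: centre of its underside. Not to be disturbed.
- batten: Loose light wooden batten, 120 (x) x 40 (y) x 30 mm. Origin: centre of its underside. Not to be disturbed.
There are look-alikes about, which are no part of the job. Leave any yellow look-alike of the button_box alone.

How it is judged:
By the outcome, as a careful person would: the job done as asked, in the order asked, and still so for the second after the job is handed in, with the robot touching nothing.
It also fails if it takes over 51 s, if anything falls off the work surface, if the arm or the gripper's body presses on something with over 40 N, if the wrist force passes 120 N, or if a joint passes its speed limit or range.

## Working session

There is one attempt and no reset: what is moved stays moved. The work goes in short steps, each a Python script; the robot and the scene stay as the last script left them, time stands still between calls to the robot, and variables do not carry over. Pictures are saved under pics/ and viewed, at most 10 in all, crops included, and the job is handed in when it is done.

```bash
mkdir -p pics; cat > h.py <<'E'
import numpy as np, cv2
from cell import ctrl,eoat,cams
from scipy.spatial.transform import Rotation as R
def save(n,f): 
    im=cams.capture(n); cv2.imwrite(f'pics/{f}.png',im[:,:,::-1]); return im
def cam(n):
    p=cams.camera_params(n)
    if n=='wrist':
        T=np.eye(4);T[:3,:3]=R.from_euler('xyz',ctrl.get_orientation()).as_matrix();T[:3,3]=ctrl.get_position()
        P=T@np.array(p['T_tool_cam'])
    else: P=np.array(p['pose'])
    f=200/np.tan(np.radians(p['vertical_fov'])/2)
    return f,p['cx'],p['cy'],p['k1'],P
def ray(c,u,v,z):
    f,cx,cy,k1,P=c
    d=np.array([(u-cx)/f,(v-cy)/f]);s=d.copy()
    for _ in range(20): s=d/(1+k1*(s@s))
    w=P[:3,:3]@np.array([s[0],s[1],1]);o=P[:3,3]
    return o+w*(z-o[2])/w[2]
E
python3 - <<'E'
from h import *
print(ctrl.get_time_s(),cam('top'),cam('scene'),cam('wrist')[4])
save('top','top');save('scene','scene')
E
```

```text
0.0 (np.float64(392.259447884623), 322.2713970714507, 199.45348313227603, -0.0939781939819625, array([[ 2.32779553e-02, -9.88051284e-01,  1.52357465e-01,
         3.35472288e-01],
       [-9.99718886e-01, -2.36923972e-02, -9.05055378e-04,
        -6.59493770e-02],
       [ 4.50395470e-03, -1.52293567e-01, -9.88325040e-01,
         1.08361867e+00],
       [ 0.00000000e+00,  0.00000000e+00,  0.00000000e+00,
         1.00000000e+00]])) (np.float64(483.0784130999426), 326.21336235225834, 197.12991786285266, -0.1211857892947655, array([[ 0.7738156 ,  0.54900173, -0.3159217 ,  0.91408923],
       [ 0.63330002, -0.66124471,  0.40210263, -0.58699565],
       [ 0.01185349, -0.5112265 , -0.85936428,  1.19432961],
       [ 0.        ,  0.        ,  0.        ,  1.        ]])) [[ 0.25488652 -0.93431575 -0.24917253  0.21767506]
 [-0.96697006 -0.24663306 -0.0643509  -0.5373384 ]
 [-0.00133012  0.25734455 -0.96631879  0.38534293]
 [ 0.          0.          0.          1.        ]]
```

View pics/top.png

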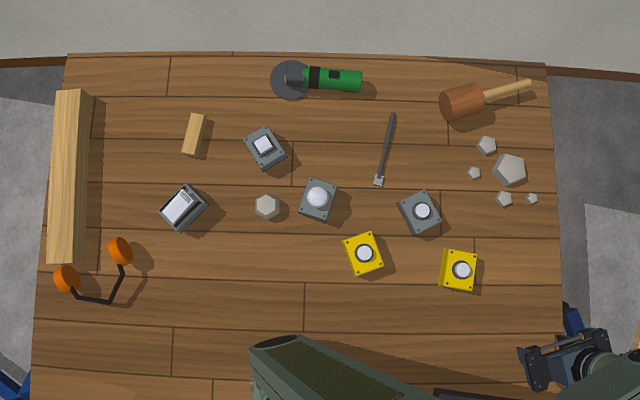

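View pics/scene.png

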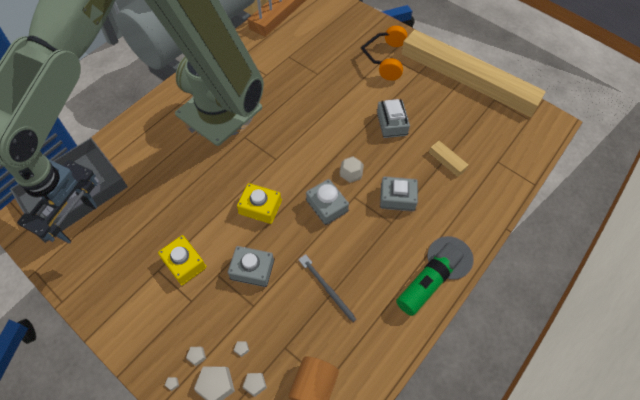

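The top view shows the rocker at (182,207), key (263,146), stop (318,196) and grey button (422,211); the yellow look-alikes are at (364,253) and (462,270). Next I'll zoom in on the rocker and measure the bright caps.

```bash
cat > m.py <<'E'
from h import *
t=cv2.imread('pics/top.png');s=cv2.imread('pics/scene.png')
def blob(im,u,v,r=24):
    c=im[v-r:v+r,u-r:u+r].astype(int); m=((c.min(2)>165)&(c.max(2)-c.min(2)<30)).astype(np.uint8)
    n,l,st,ce=cv2.connectedComponentsWithStats(m); k=1+np.argmax(st[1:,4]); 
    q=np.argwhere(l==k)[:,::-1].astype(np.float32)+[u-r,v-r]
    return ce[k]+[u-r,v-r],st[k,4],cv2.minAreaRect(q.astype(np.float32))
for n,a,b,z in [('rocker',(182,207),(394,114),.078),('button',(422,211),(250,262),.074),('key',(263,146),(400,187),.074),('stop',(318,196),(327,193),.088)]:
    (p,A,ra),(q,B,rb)=blob(t,*a),blob(s,*b)
    print(n,p.round(1),A,ray(cam('top'),*p,z).round(4),q.round(1),B,ray(cam('scene'),*q,z).round(4))
    if n=='rocker':
        for nm,r in(('top',ra),('scene',rb)): print(nm,[(c.round(0).tolist(),ray(cam(nm),*c,z).round(3).tolist()) for c in cv2.boxPoints(r)])
a=cv2.resize(t[175:240,150:215],(520,520),interpolation=2);b=cv2.resize(s[85:145,365:425],(280,280),interpolation=2)
o=np.zeros((520,800,3),np.uint8);o[:,:520]=a;o[:280,520:]=b;cv2.imwrite('pics/z1.png',o)
E
python3 m.py
```

```text
rocker [176.1 206.7] 440 [0.462  0.3152 0.078 ] [393.7 107.1] 207 [0.4596 0.3147 0.078 ]
top [([161.0, 212.0], [0.447, 0.355, 0.078]), ([182.0, 189.0], [0.51, 0.304, 0.078]), ([194.0, 199.0], [0.483, 0.27, 0.078]), ([173.0, 223.0], [0.42, 0.321, 0.078])]
scene [([385.0, 101.0], [0.424, 0.317, 0.078]), ([398.0, 97.0], [0.445, 0.357, 0.078]), ([404.0, 116.0], [0.503, 0.306, 0.078]), ([391.0, 120.0], [0.483, 0.267, 0.078])]
button [422. 210.] 145 [ 0.4695 -0.328   0.074 ] [249.1 259.7] 152 [ 0.469  -0.3281  0.074 ]
key [262.5 143.7] 178 [0.6381 0.0964 0.074 ] [400.3 185.7] 140 [0.6359 0.0958 0.074 ]
stop [316.5 195.9] 286 [ 0.4977 -0.0518  0.088 ] [327.5 191.8] 228 [ 0.4993 -0.0542  0.088 ]
```

View pics/z1.png

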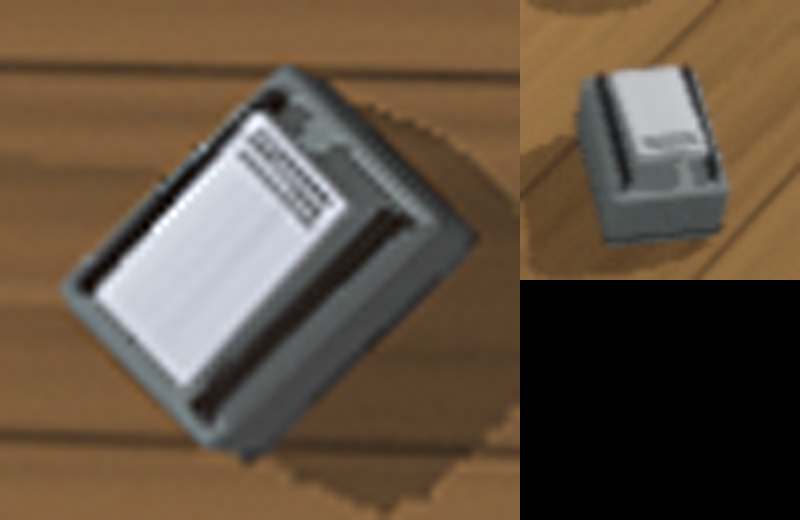

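The ribs are at the upper right of the paddle in the top view, at about pixel (186,197), so station +x points at a yaw of about −39°. I'll close the gripper, go above it and take a close look.

```bash
cat > a.py <<'E'
from h import *
c=cam('top'); e=ray(c,185.6,196.9,.084); print('end',e, ctrl.get_orientation())
e2=np.array([.463,.314])+.034*np.array([np.cos(-.684),np.sin(-.684)]);print(e2)
yaw=np.radians(51)
for y in (yaw,yaw-np.pi): print(y,ctrl.ik([*e2,.2],[np.pi,0,y]))
eoat.set_gripper(0)
y=min((yaw,yaw-np.pi),key=lambda y:9 if ctrl.ik([*e2,.2],[np.pi,0,y]) is None else abs(ctrl.ik([*e2,.2],[np.pi,0,y])[5]))
ctrl.move_to([e2[0],e2[1],.2],[np.pi,0,y])
print(y,ctrl.get_gripper_width(),ctrl.get_position(),ctrl.get_orientation(),ctrl.get_time_s(),ctrl.get_ft_force())
np.save('W.npy',cam('wrist')[4]);save('wrist','w1')
E
python3 a.py
```

```text
end [0.48776276 0.28955103 0.084     ] [-3.14001287e+00 -3.52117099e-05  2.58844274e-01]
[0.48935175 0.29251546]
0.8901179185171081 [ 5.18598897e-01  3.21004257e-01  1.59861169e+00 -4.44089210e-16
  1.22197671e+00  1.19927731e+00]
-2.251474735072685 [ 0.5185989   0.32100426  1.59861169  0.          1.22197671 -1.94231535]
0.8901179185171081 0.0006767370085773727 [0.48973736 0.29189737 0.20003468] [3.14134683e+00 8.97608429e-06 8.89086690e-01] 4.6667 [ 0.76841475 -0.23978038 -0.52645573]
```

View pics/w1.png

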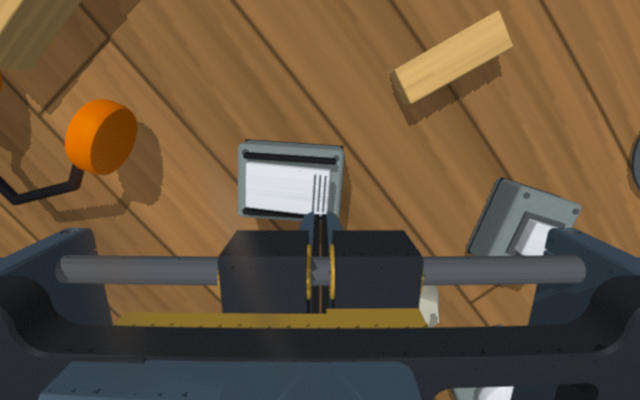

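The wrist view shows the ribs at u≈320. The paddle spans rows ~162–213, and its left end is at u≈246. I'll cast those pixels to positions.

```bash
python3 - <<'E'
from h import *
c=cam('wrist')
print('ribs',ray(c,320,189,.084),'leftend',ray(c,246,187,.068))
for p in [(246,162),(246,212)]: print(ray(c,*p,.068))
im=cv2.imread('pics/w1.png');cv2.imwrite('pics/z2.png',cv2.resize(im[130:230,220:360],(784,560),interpolation=2))
E
```

```text
ribs [0.49138367 0.29303854 0.084     ] leftend [0.43248057 0.33857472 0.068     ]
[0.44963012 0.35725743 0.068     ]
[0.41456153 0.31911796 0.068     ]
```

View pics/z2.png

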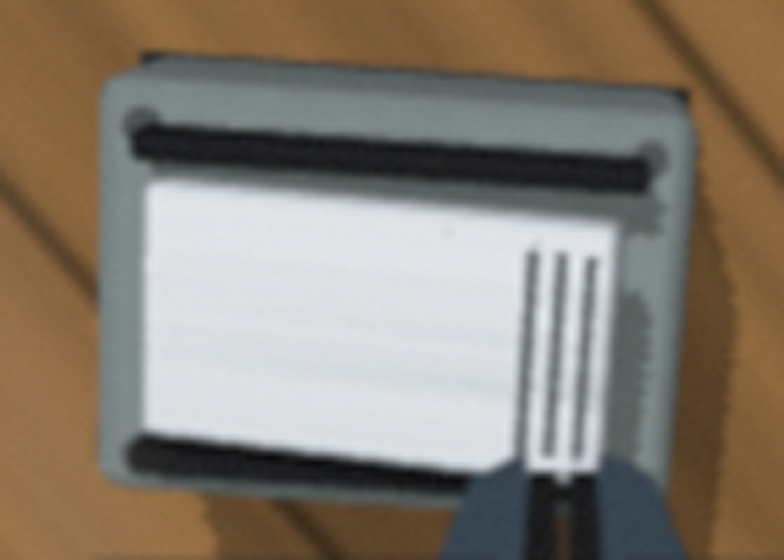

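```bash
python3 - <<'E'
from h import *
e=ray(cam('wrist'),320.3,193.2,.084);print(e)
p=e[:2]
ctrl.movel([*p,.1])
r=ctrl.movel([*p,.066],vel=.03,f_stop=18)
print(r,ctrl.get_position(),ctrl.get_ft_force())
ctrl.movel([*ctrl.get_position()[:2],.2])
print(ctrl.get_position(),ctrl.get_ft_force(),ctrl.get_time_s()); save('wrist','w2')
im=cv2.imread('pics/w2.png');cv2.imwrite('pics/z3.png',cv2.resize(im[130:230,220:360],(784,560),interpolation=2))
E
```

```text
[0.48899964 0.28965289 0.084     ]
True [0.49074015 0.28876374 0.07070596] [-0.93756247 -2.05585495  6.20227946]
[0.49007368 0.28846709 0.19877023] [-0.74520375  0.55289055 -1.10995059] 7.5083
```

View pics/z3.png

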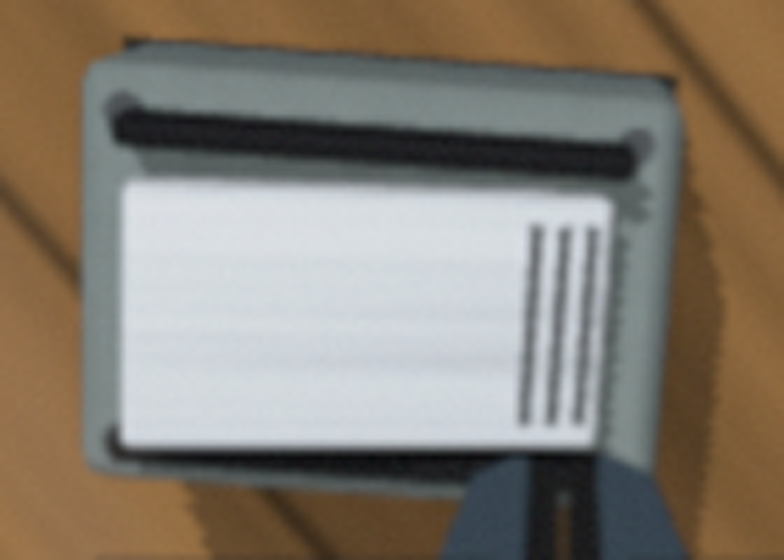

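The paddle has tilted over. A second slow push will confirm it's at its stop.

```bash
python3 - <<'E'
from h import *
p=[.490,.2888]
ctrl.movel([*p,.08])
r=ctrl.movel([*p,.066],vel=.012,f_stop=25)
print(r,ctrl.get_position(),ctrl.get_ft_force())
ctrl.movel([*p,.2])
# button
b=[.4693,-.328]
o=ctrl.get_orientation(); print(ctrl.ik([*b,.2],[np.pi,0,.26]))
ctrl.move_to([*b,.2],[np.pi,0,.26])
print(ctrl.get_position(),ctrl.get_time_s()); save('wrist','w3')
E
```

```text
True [0.48997163 0.28886981 0.07082045] [-1.10288211 -1.87387679  7.16943644]
[-6.30082781e-01  3.24813845e-01  1.59293626e+00 -4.44089210e-16
  1.22384255e+00  6.80713546e-01]
[ 0.46978239 -0.32725957  0.20000013] 12.7167
```

View pics/w3.png

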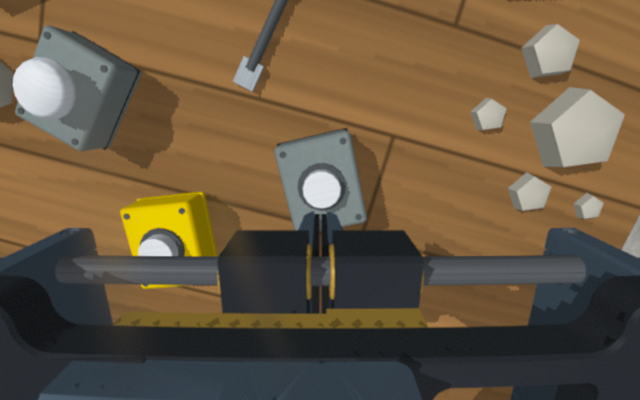

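The rocker stopped at the same height under 25 N, so it's fully over. The grey button is at (322,189), just ahead of the fingertips; the yellow station is clear to the left.

```bash
python3 - <<'E'
from h import *
e=ray(cam('wrist'),322,189,.0735);print(e)
p=(e[:2]+np.array([.4693,-.328]))/2
assert np.linalg.norm(e[:2]-p)<.006
ctrl.movel([*p,.085])
print(ctrl.movel([*p,.060],vel=.02,f_stop=22),ctrl.get_position(),ctrl.get_ft_force())
ctrl.movel([*p,.08]); print(ctrl.movel([*p,.060],vel=.02,f_stop=25),ctrl.get_position())
ctrl.movel([*p,.2]);save('wrist','w4')
k=[.637,.096]
ctrl.move_to([*k,.2],[np.pi,0,.55])
print(ctrl.get_position(),ctrl.get_time_s()); save('wrist','w5')
a=cv2.imread('pics/w4.png')[100:300,160:480];b=cv2.imread('pics/w5.png')[100:300,160:480]
cv2.imwrite('pics/z4.png',cv2.resize(np.vstack([a,b]),(480,600)))
E
```

```text
[ 0.47022324 -0.32953089  0.0735    ]
True [ 0.46973968 -0.32879086  0.0642649 ] [-0.58618238  0.1416001   3.72727272]
True [ 0.46965891 -0.32869413  0.0642557 ]
[0.63702574 0.09478535 0.20004042] 18.6
```

View pics/z4.png

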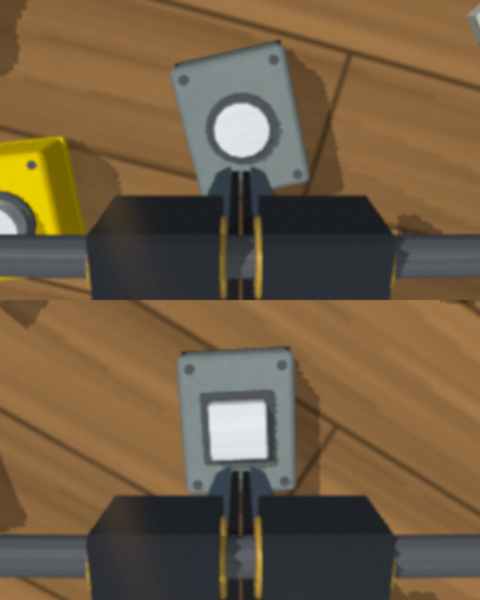

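The button went in and stopped at z = 64 mm, station undisturbed. In the lower half of the picture, the square key is at crop (238,430), which is about (318.7,186.7) in the full frame.

```bash
python3 - <<'E'
from h import *
e=ray(cam('wrist'),318.7,186.7,.0735);print(e)
p=(e[:2]+np.array([.637,.096]))/2
assert np.linalg.norm(e[:2]-p)<.006
ctrl.movel([*p,.085])
print(ctrl.movel([*p,.060],vel=.02,f_stop=22),ctrl.get_position(),ctrl.get_ft_force())
ctrl.movel([*p,.08]); print(ctrl.movel([*p,.060],vel=.02,f_stop=25),ctrl.get_position())
ctrl.movel([*p,.2])
ctrl.goto_joints([-1.332,.32,1.565,0,1.257,-.02])
print(ctrl.get_time_s()); save('top','top2')
E
```

```text
[0.6382632 0.0962601 0.0735   ]
True [0.63764984 0.09615199 0.06428649] [-0.47683857  0.50584779  2.9404125 ]
True [0.63749444 0.09612266 0.06427375]
25.7667
```

View pics/top2.png

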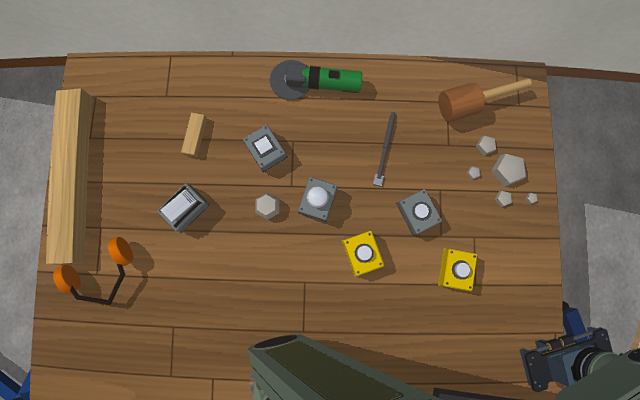

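The final top view shows everything where it was at the start, with the rocker over and the button and key pressed.

```bash
python3 -c "
from h import *
print(ctrl.finish_job())"
```

```text
the job is handed in; nothing more can be done
None
```

I pressed the rocker fully over, then the button and then the key right in, confirming each at its stop with a second push, and handed the job in at about 26 s; the stop, stone, chisel and batten were not touched.

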